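# Wedge the sagging medicine cabinet door shut

## Task

The latch of the little white medicine cabinet is broken and its door keeps swinging ajar. Pick up the taller of the two rubber door wedges and, keeping hold of it, push and tap it thin end first along the table straight under the foot of the door, on the half away from the hinges, so that it pushes the door shut and jams there. Then let go: the door must stay shut, held by the wedge alone.

Things in the scene. Friction and masses are not known exactly. Their poses are not given: they have to be found in the camera images.
- wedge_heel (a point): Taller grey rubber wedge, 150 long, 36 wide, about 0.1 kg, loose, flat on the table. Point: centre of its thick end (heel), 16 mm above its base. Heel: block 60 long, 36 wide, 32 high, centred on the point; grasp it across the width. Beyond it the top slopes evenly over 90 mm from 32 down to 4 mm at the tip. x: heel to tip (tip 120 mm ahead of the point); y: across; z: up.
- sill (a point): Fixed to the white cabinet: lower edge of the shut door's front face, 16 mm above the table, 55 mm from the door's free edge. x: level, straight into the cabinet; y: along the shut door to the hinges (205 mm away); z: up. Under door and cabinet a gap of 16 mm or more is free for 70 mm inwards. The tall wedge, pushed in along x, jams with its heel point about 81 mm in front of this point.
- cab_door (a joint): Angle of the cabinet door about its upright hinges, rad: 0 shut (its stop), growing as it swings out, towards -x of sill. Starts ajar at 0.16 to 0.28; a weak spring (1 to 2 N at the sill point) swings it ajar again if pushed shut and let go. Door 256 wide, 15 thick, its top 237 mm above the table; a pull 10 mm deep near the top of its free edge.
- flat_wedge: The other grey rubber wedge, not wanted: 110 long, 36 wide, only 12 mm high at its heel, so it passes under the door without jamming. Loose, flat on the table. Origin: centre of its underside; x: heel to tip.
Not all that is in view belongs to the job. There is more than one size of the part that bears wedge_heel; the job needs the middle-sized.

How it is judged (in metres and radians):
On the way:
1. the wedge, held in the gripper, is pressed against the foot of the door (contact force between the fingers and wedge above 1 N and contact force between wedge and cab_door above 1 N), for 0.1 s.
At the end, for the whole second after the job is handed in: Door shut (under 0.04 rad); taller wedge flat, at rest, jammed under it (over 1 N on the door): heel point 55 to 96 mm in front of the sill point, at most 60 mm to its free side or 75 mm to its hinge side, within 0.35 rad of square (value of joint cab_door below 0.04 rad and contact force between wedge and cab_door above 1 N and x of wedge_heel in the frame of sill between -0.096 and -0.055 m and y of wedge_heel in the frame of sill between -0.06 and 0.075 m and angle between the x axis of wedge_heel and the x axis of sill, either way round below 0.35 rad and angle between wedge_heel's own z axis and vertical below 0.15 rad and linear speed of wedge below 0.02 m/s); the robot touches nothing.
It also fails if it takes over 42 s, if anything falls off the work surface, if the arm or the gripper's body presses on something with over 40 N, if the wrist force passes 120 N, or if a joint passes its speed limit or range.

## Robot

A 6-joint arm with a two-finger parallel gripper is mounted at the origin on the work surface. World frame = base frame: x ahead of the robot, y to its left, z up, the work surface at z = 0. Lengths are in mm, angles in rad, forces in N, time in s.
With the tool pointing down it reaches from about 350 to 800 mm from the base axis. Payload 7.3 kg.
Tool frame: the origin (TCP) lies between the finger pads; the fingertips stand r.nose_length ahead of it and the grasp point (between the pads) lies 6 mm ahead of it (r.nose_length is the distance from the TCP to the fingertips, in mm); z points along the fingers, y is the direction in which the jaws open and shut (so a half turn about z gives the same grasp; the last joint's range is limited). The gripper opens to 85 mm and grips with 20 to 120 N. Pads are 22 mm wide; open, the fingers measure 114 mm over their backs; the gripper's body (76 mm by 85 mm) begins 54 mm behind the grasp point. The pads swing forward as they close: fully open they stand 13 mm farther back than shut.
Start: joints at [-1.389, 0.342, 1.524, -0, 1.275, -0.146], TCP at [169.052, -497.058, 225.322] pointing down, gripper open.
Joint ranges: [-2.53, 2.53], [-0.77, 2.02], [0.04, 2.7], [-1, 4.14], [0.28, 2.66], [-3.11, 3.11]. Speed limits (rad/s): [2.57, 2.57, 3.14, 3.14, 3.14, 3.14].

## Interface

Orientations are given as [roll, pitch, yaw] about the fixed x, y, z axes, in that order (R = Rz(yaw) Ry(pitch) Rx(roll)).
In Python, from rig import r gives the robot as it stands.
- The arm moves only by the tool jog_arm, never from a script. Its arguments are lists of equal length, an entry for each row: "dp": the shift along the tool's x, y, z in mm, a list of three; "turn": the turn about the tool's z in rad; "hand": the closure, from 0 (fully open) to 1 (shut). In form: {"dp": [[tx, ty, tz], ...], "turn": [turn, ...], "hand": [hand, ...]}. A call has 1 to 5 rows; each row is the pose to reach, as a shift and turn from the pose commanded when the call began, along the tool's axes at that moment; what a row does not reach only later rows make up. A row lasts 1/8 s, in which the tool goes at most 62.5 mm and 10.7 degrees, less where a joint would pass 70% of its speed; a pose out of reach is approached as far as the arm can. A call with a gripper value outside its range is refused whole. The fingers move at their own pace and stop on an object; "force" is the grip in N (left out, the last holds). Time passes only in rows, so rows that repeat a pose let the fingers close. It gives the time, the measured TCP pose, the force and the opening at its end, in the units of the state.
- r.observe(): the state, without advancing time (a new reading comes with each control period).
- r.read_camera(name): name is "scene" or "side" or "wrist"; returns (picture, depth): 400x640x3 uint8, red, green, blue; 400x640 float32, mm along the optical axis (not along the pixel's ray), 0 where there is no reading.
- r.camera_info(name): a dict with "intrinsics" (3x3 intrinsics, pixels), "R" (3x3) and "t" (3): a world point X has camera coordinates R X + t; the wrist camera has in their place "hand_eye" (4x4, takes a point from camera to tool coordinates, whose origin is the TCP and whose axes are the flange's). Camera axes: x right, y down, z forward; pixel columns grow to the right and rows downward; lengths in mm; the calibration is good to about 2 mm. A picture is of the moment at which its call begins: read the wrist's pose just before it. camera_info takes no time and is no camera call.
- r.hand_in(): hands the job in, once; it reports no verdict.
The state is a dict: "clock": time; "qpos": joint angles; "qd": joint speeds; "tau": joint torques, N m; "tool_pos": TCP position; "eef_rot": TCP orientation; "contact_force": force on the tool from outside, world axes, zero at the start; "moment": the same for the moment, N m; "gripper_width": finger opening in mm.
Only numpy, scipy, OpenCV 4.12 (cv2) and the standard library are available. Lean on these libraries where they do the work, as an engineer would, in place of code of your own. Each camera call takes 0.05 s, during which the arm holds its last target. There are 200 camera calls.

## Working session

There is one attempt and no reset: what is moved stays moved. The work goes in short steps, Python scripts to look and compute and a tool call to move; the robot and the scene stay as the last step left them, time stands still between calls to the robot, and variables do not carry over. Pictures are saved under pics/ and viewed, about 8 in all and at most 12, crops included, and the job is handed in when it is done.

Besides the shell and the picture viewer there is one more tool, called after "Request:" as name(argument=value, ...) on one line, values as JSON. jog_arm: Moves the arm, as the interface text tells. Its arguments: {"type":"object","properties":{"dp":{"type":"array"},"turn":{"type":"array"},"hand":{"type":"array"},"force":{"type":"number"}},"required":["dp","turn","hand"]}

```bash
mkdir -p pics
cat > h.py <<'E'
import numpy as np, cv2
from rig import r
def save(n,p,crop=None,s=1):
    if crop: a,b,c,d=crop; p=p[b:d,a:c]
    p=cv2.resize(p,None,fx=s,fy=s,interpolation=cv2.INTER_CUBIC)
    cv2.imwrite('pics/'+n,p[:,:,::-1])
def cam(n,ob=None):
    i=r.camera_info(n);K=np.array(i['intrinsics'])
    if n!='wrist': R=np.array(i['R']);t=np.array(i['t']).ravel();return K,R,t
    from scipy.spatial.transform import Rotation as Ro
    ob=ob or r.observe(); T=np.eye(4);T[:3,:3]=Ro.from_euler('xyz',ob['eef_rot']).as_matrix();T[:3,3]=ob['tool_pos']
    W=np.linalg.inv(T@np.array(i['hand_eye']));return K,W[:3,:3],W[:3,3]
def plane(C,uv,z):
    K,R,t=C;uv=np.atleast_2d(uv).astype(float);d=(R.T@np.linalg.inv(K)@np.c_[uv,np.ones(len(uv))].T).T;c=-R.T@t
    return c+d*((z-c[2])/d[:,2])[:,None]
def cloud(C,D):
    K,R,t=C;v,u=np.mgrid[:D.shape[0],:D.shape[1]]
    P=np.stack([(u-K[0,2])/K[0,0]*D,(v-K[1,2])/K[1,1]*D,D],-1)
    return (P-t)@R
def proj(C,X):
    K,R,t=C;p=(K@(R@np.atleast_2d(X).T+t[:,None])).T;return p[:,:2]/p[:,2:]
E
python3 - <<'E'
from h import *
o=r.observe();print(o,r.nose_length)
ps=[]
for n in ['scene','side','wrist']:
    p,d=r.read_camera(n);np.savez('/tmp/%s0'%n,p=p,d=d);ps.append(p)
    print(n,-cam(n,o)[1].T@cam(n,o)[2],(d>0).mean())
save('a_scene.png',ps[0],s=1.25);save('a_side.png',ps[1],s=1.25)
E
```

```text
{'clock': 0.0, 'qpos': array([-1.38901632e+00,  3.42746053e-01,  1.52502884e+00,  1.22745051e-05,
        1.27543598e+00, -1.46005216e-01]), 'qd': array([-0.00063216, -0.000318  ,  0.00060866,  0.00026289,  0.00058959,
        0.000285  ]), 'tau': array([-1.91410625e-03, -4.33679366e+01, -2.46014589e+01, -2.59460776e-04,
        7.70520332e-03,  4.20196784e-05]), 'tool_pos': array([ 168.96629055, -496.61629806,  224.60975248]), 'eef_rot': array([-3.13999336e+00, -2.47042568e-04,  3.27781438e-01]), 'contact_force': array([ 0.44345769,  0.80308494, -0.09686118]), 'moment': array([ 0.02621927,  0.02455529, -0.03361393]), 'gripper_width': 85.4613219323145} 25.0
scene [1256.8878949  -475.34164417  834.86150966] 0.99582421875
side [  180.19939606 -1102.11178665   760.58502963] 0.99576953125
wrist [ 243.09750436 -473.51735973  373.82706173] 0.99590625
```

View pics/a_scene.png

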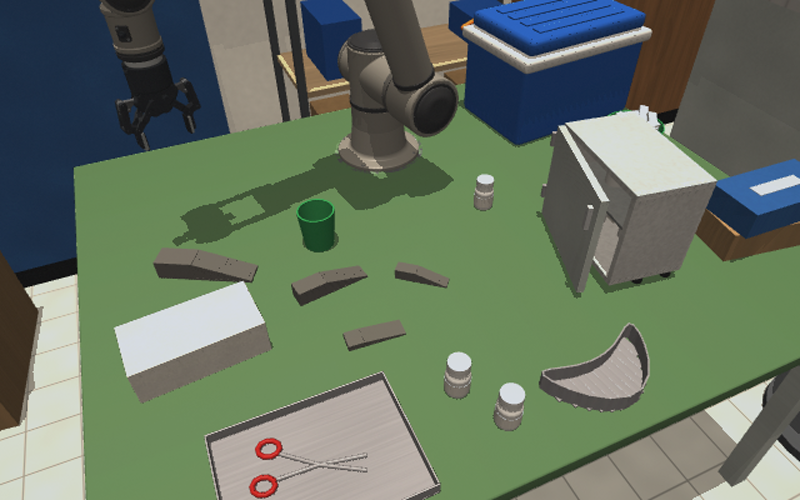

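View pics/a_side.png

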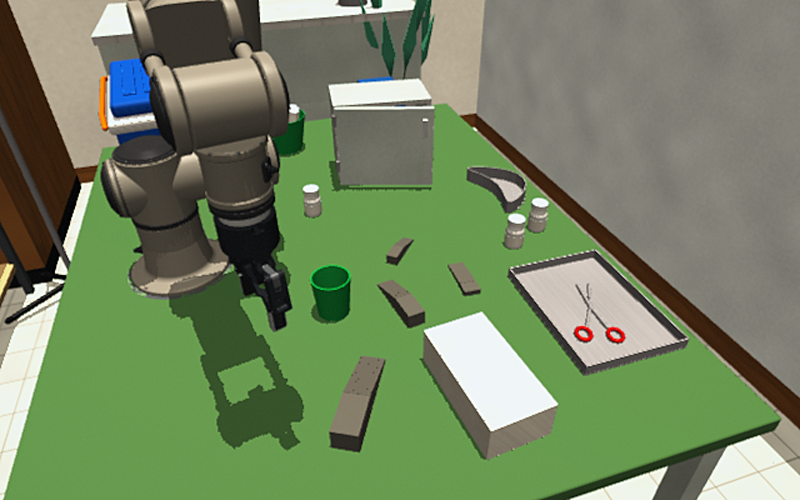

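The scene view shows three sloped wedges and one flat one, in 800-px view coordinates: large (205,265), medium (330,283), small (422,274) and flat (375,334). The cabinet is at (630,200) with its door ajar. I choose the medium wedge and will check its length and height.

Run:
```python
from h import *
for n in ['scene','side']:
    z=np.load('/tmp/%s0.npz'%n);p,d=z['p'],z['d'];C=cam(n);P=cloud(C,d)
    hsv=cv2.cvtColor(p,cv2.COLOR_RGB2HSV)
    notgreen=~((hsv[...,0]>40)&(hsv[...,0]<80)&(hsv[...,1]>60))
    m=(notgreen&(P[...,2]>-8)&(P[...,2]<60)&(P[...,0]>100)&(P[...,0]<1100)&(abs(P[...,1])<900)&(d>0)).astype(np.uint8)
    k,L,st,ce=cv2.connectedComponentsWithStats(m)
    print(n)
    for i in range(1,k):
        if 100<st[i,4]<6000:
            Q=P[L==i]; rc=cv2.minAreaRect(Q[:,:2].astype(np.float32))
            print(ce[i].round(),st[i,4],'rect',np.round(rc[0]),np.round(rc[1]),round(rc[2],1),'zmax',np.percentile(Q[:,2],[2,50,98]).round(1))
    # cabinet
    Q=P[(P[...,2]>60)&(P[...,2]<300)&(P[...,0]>400)&(P[...,1]>-200)&(d>0)&(P[...,1]<500)]
    print('cab',len(Q),Q.min(0).round(),Q.max(0).round())
p=np.load('/tmp/scene0.npz')['p'];q=np.load('/tmp/side0.npz')['p']
a=cv2.resize(p[180:300,110:380],None,fx=2.9,fy=2.9);b=cv2.resize(p[80:250,420:590],None,fx=2,fy=2)
b2=cv2.resize(q[50:160,250:360],(340,340))
o=np.zeros((700,800,3),np.uint8);o[:348,:783]=a[:348];
o[350:690,:340]=b;o[350:690,400:740]=b2;save('b.png',o,s=.85)
```

```text
scene
[450.  96.] 1140 rect [127. 527.] [402.  50.] 89.5 zmax [ 6.  37.2 59. ]
[386. 158.] 257 rect [309. 143.] [44. 99.] 58.0 zmax [ 2.9 33.3 59. ]
[450. 200.] 628 rect [541. 192.] [ 16. 277.] 72.6 zmax [ 0.6 38.1 59.3]
[500. 207.] 1304 rect [622. 274.] [191. 156.] 10.1 zmax [ 3.2 36.1 58.4]
[595. 192.] 1450 rect [707. 568.] [213.  92.] 55.0 zmax [-0.  29.6 58.4]
[161. 213.] 1680 rect [ 295. -498.] [197.  54.] 62.1 zmax [ 1.4 26.  43.4]
[335. 220.] 513 rect [ 493. -105.] [109.  31.] 50.3 zmax [ 0.2 14.3 25.1]
[260. 226.] 969 rect [ 421. -283.] [ 71. 150.] 10.1 zmax [ 1.3 21.  34.1]
[298. 267.] 668 rect [ 593. -248.] [110.  41.] 86.5 zmax [ 1.3  8.7 14.1]
[482. 300.] 3586 rect [844.  88.] [127. 245.] 2.9 zmax [-0.   5.6 36.9]
[161. 292.] 2069 rect [ 558. -541.] [ 20. 233.] 9.3 zmax [ 3.2 32.  59.1]
[365. 308.] 373 rect [ 757. -161.] [48. 52.] 60.5 zmax [ 1.3 34.  55. ]
[406. 333.] 398 rect [ 852. -118.] [50. 35.] 65.5 zmax [ 1.5 34.9 55.7]
cab 13130 [ 415. -184.   60.] [865. 500. 243.]
side
[400. 148.] 1010 rect [836.  96.] [259. 167.] 58.2 zmax [-0.2 16.  36.7]
[308. 142.] 822 rect [541. 186.] [ 26. 262.] 68.9 zmax [18.  39.2 59.5]
[250. 165.] 205 rect [345. 142.] [94. 40.] 51.1 zmax [ 3.  32.2 58.1]
[429. 177.] 226 rect [ 860. -120.] [81. 37.] 18.7 zmax [ 3.6 32.7 57. ]
[411. 190.] 238 rect [ 781. -156.] [101.  39.] 29.4 zmax [ 3.2 33.1 56.9]
[318. 200.] 236 rect [ 494. -105.] [115.  26.] 50.2 zmax [ 2.6 17.5 24.6]
[371. 223.] 353 rect [ 595. -248.] [119.  45.] 86.7 zmax [ 0.7  9.2 13.9]
[323. 242.] 694 rect [ 444. -280.] [ 56. 155.] 8.2 zmax [ 2.1 24.5 33.9]
[388. 333.] 1905 rect [ 455. -582.] [107. 254.] 33.6 zmax [ 4.5 32.4 59.1]
[285. 324.] 1886 rect [ 295. -497.] [204.  48.] 61.8 zmax [ 4.6 35.8 43.4]
cab 12528 [ 414. -187.   60.] [1748.  500.  300.]
```

View pics/b.png

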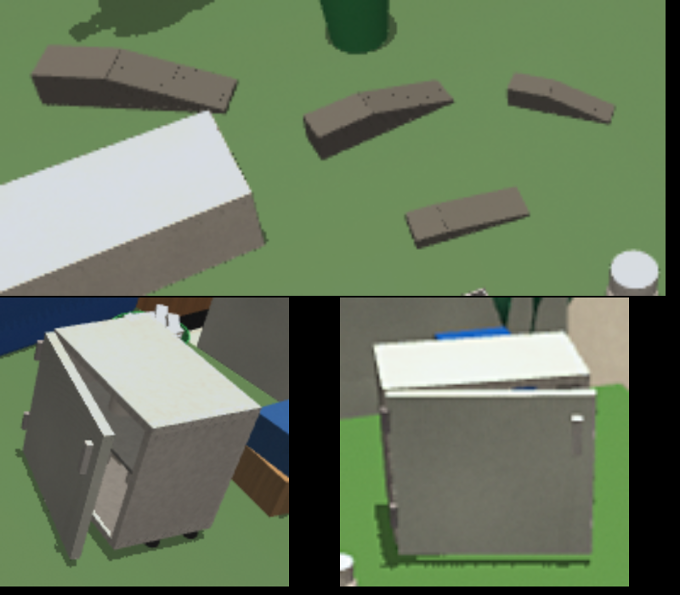

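The crop confirms the medium wedge: top at 34 mm, against 43 for the large, 25 for the small and 14 for the flat. Its heel is at view (320,135) and its tip at (445,95). The door hinges are on the robot side, at small x. Next I fit the frames.

Run:
```python
from h import *
Z={}
for n in ['scene','side']:
    z=np.load('/tmp/%s0.npz'%n);p,d=z['p'],z['d'];C=cam(n);P=cloud(C,d);Z[n]=P
    hsv=cv2.cvtColor(p,cv2.COLOR_RGB2HSV)
    ng=~((hsv[...,0]>40)&(hsv[...,0]<80)&(hsv[...,1]>60))
    # wedge
    c=(260,226) if n=='scene' else (323,242)
    m=(ng&(P[...,2]>-8)&(P[...,2]<60)).astype(np.uint8);_,L=cv2.connectedComponents(m)
    Q=P[(L==L[c[1],c[0]])&(P[...,2]<45)]
    T=Q[Q[:,2]>29]; rc=cv2.minAreaRect(T[:,:2].astype(np.float32))
    print(n,'top heel',T.mean(0).round(1),[np.round(v,1) for v in rc])
    # sloped+top centroids by slices along the long axis
    S=Q.copy();vt=np.linalg.svd(S[:,:2]-S[:,:2].mean(0),full_matrices=False)[2][0]
    s=(S[:,:2]-S[:,:2].mean(0))@vt; print(' axis',np.degrees(np.arctan2(vt[1],vt[0])).round(1),s.min().round(),s.max().round(),S[:,:2].mean(0).round(1))
    hull=cv2.boxPoints(cv2.minAreaRect(Q[:,:2].astype(np.float32)));print(hull.round())
    # cabinet: top plane
    m=(P[...,2]>232)&(P[...,2]<262)&(P[...,0]>400)&(P[...,0]<850)&(P[...,1]>80)&(P[...,1]<480)&(d>0)
    Q=P[m];print(' topz hist',np.histogram(Q[:,2],bins=[232,235,238,241,244,248,255,262]))
    T=Q[Q[:,2]>239]; 
    rc=cv2.minAreaRect(T[:,:2].astype(np.float32));print(' cabtop',[np.round(v,1) for v in rc]);print(cv2.boxPoints(rc).round())
    T=Q[(Q[:,2]<239)];print(' other',len(T),T.min(0).round(),T.max(0).round())
    # door front plane
    m=(P[...,2]>40)&(P[...,2]<225)&(P[...,0]>380)&(P[...,0]<720)&(P[...,1]>60)&(P[...,1]<300)&(d>0)
    Q=P[m][:,:2]; rng=np.random.default_rng(0);best=0
    for k in range(400):
        a,b=Q[rng.choice(len(Q),2)];l=np.linalg.norm(b-a)
        if l<60: continue
        u=(b-a)/l;e=abs((Q-a)@[-u[1],u[0]]);c_=(e<2.5).sum()
        if c_>best: best=c_;I=e<4
    D=Q[I];ce=D.mean(0);u=np.linalg.svd(D-ce,full_matrices=False)[2][0];u=u*np.sign(u[0]);s=(D-ce)@u
    print(' door',best,'ang',np.degrees(np.arctan2(u[1],u[0])).round(2),'ends',(ce+u*np.percentile(s,.3)).round(1),(ce+u*np.percentile(s,99.7)).round(1))
```

```text
scene top heel [ 443.2 -320.9   31.9] [array([ 441.6, -315.4]), array([39.4, 78.7]), np.float64(8.0)]
 axis -80.3 -87.0 63.0 [ 444.3 -291.5]
[[ 373. -215.]
 [ 400. -364.]
 [ 470. -351.]
 [ 443. -203.]]
 topz hist (array([ 229, 1613, 2966,   78,    0,    0,    0]), array([232, 235, 238, 241, 244, 248, 255, 262]))
 cabtop [array([561.2, 275.1]), array([217.9, 260.9]), np.float64(81.6)]
[[416. 186.]
 [674. 148.]
 [706. 364.]
 [448. 402.]]
 other 3273 [424. 146. 232.] [704. 405. 239.]
 door 2726 ang -18.5 ends [423.  227.3] [668.1 145.3]
side top heel [ 441.5 -324.6   31.7] [array([ 440.9, -320.5]), array([37.7, 75.4]), np.float64(7.9)]
 axis -81.6 -102.0 53.0 [ 436.  -305.5]
[[ 405. -207.]
 [ 427. -361.]
 [ 483. -353.]
 [ 461. -199.]]
 topz hist (array([145, 607, 862,  21,   0,   0,   0]), array([232, 235, 238, 241, 244, 248, 255, 262]))
 cabtop [array([557.9, 275.9]), array([211.9, 260.5]), np.float64(80.8)]
[[412. 192.]
 [670. 151.]
 [703. 360.]
 [446. 401.]]
 other 1201 [424. 145. 232.] [700. 402. 239.]
 door 2356 ang -18.65 ends [423.4 225.8] [664.4 144.5]
```

Request:
jog_arm(dp=[[312, -67, 60], [312, -67, 60], [312, -67, 60], [312, -67, 60], [312, -67, 60]], turn=[-1.38, -1.38, -1.38, -1.38, -1.38], hand=[0, 0, 0, 0, 0])

```text
clock: 0.78
tool_pos: [434.1, -338.1, 167.1]
eef_rot: [-3.142, 0.0, 1.271]
contact_force: [0.7, -1.0, 0.2]
gripper_width: 85.5
```

Run:
```python
from h import *
o=r.observe();print(o['tool_pos'],o['eef_rot'],o['qd'].round(2))
for n in ['scene','side']:
    z=np.load('/tmp/%s0.npz'%n);d=z['d'];P=cloud(cam(n),d)
    if n=='scene':
        m=(P[...,2]>40)&(P[...,2]<225)&(P[...,0]>640)&(P[...,0]<720)&(P[...,1]>195)&(P[...,1]<420)&(d>0)
        Q=P[m][:,:2];l=cv2.fitLine(Q.astype(np.float32),cv2.DIST_HUBER,0,.01,.01).ravel();s=(Q-l[2:])@l[:2]
        print('sideface',np.degrees(np.arctan2(l[1],l[0])),(l[2:]+s.min()*l[:2]),(l[2:]+s.max()*l[:2]),len(Q))
    T=P[(P[...,2]>237)&(P[...,2]<245)&(P[...,0]>400)&(P[...,0]<720)&(P[...,1]>140)&(P[...,1]<420)&(d>0)]
    for a,b in ((460,520),(520,580),(580,640),(640,690)):
        q=T[(T[:,0]>a)&(T[:,0]<b)];print(n,a,'back edge y',[np.percentile(q[(q[:,0]>c)&(q[:,0]<c+20)][:,1],[1,99]).round(1) for c in (a,b-20)])
```

```text
[ 434.07746749 -338.08958181  167.0926399 ] [-3.14155119e+00  1.86952077e-04  1.27141052e+00] [ 0.9   0.36 -0.31 -0.   -0.06 -0.59]
sideface 82.00853 [680.68778181 205.97319803] [703.54346631 368.77586279] 3661
scene 460 back edge y [array([216.4, 396.6]), array([200.1, 390.9])]
scene 520 back edge y [array([196.8, 389.8]), array([182.7, 382.4])]
scene 580 back edge y [array([171. , 379.3]), array([160.4, 375.2])]
scene 640 back edge y [array([152.6, 372.9]), array([209. , 367.3])]
side 460 back edge y [array([215.9, 395. ]), array([198.7, 392.9])]
side 520 back edge y [array([187.1, 384.6]), array([173.8, 382.6])]
side 580 back edge y [array([175.2, 378.4]), array([203.1, 368.9])]
side 640 back edge y [array([151.6, 367.7]), array([206.8, 366.2])]
```

Request:
jog_arm(dp=[[6, -10, 30], [6, -10, 30], [6, -10, 30]], turn=[-0.44, -0.44, -0.44], hand=[0.1, 0.1, 0.1])

```text
clock: 1.15
tool_pos: [424.8, -330.0, 136.8]
eef_rot: [-3.141, -0.001, 1.71]
contact_force: [-0.3, -0.7, 0.1]
gripper_width: 76.5
```

Run:
```python
from h import *
o=r.observe();p,d=r.read_camera('wrist');C=cam('wrist',o);print(o['tool_pos'],o['eef_rot'])
P=cloud(C,d);hsv=cv2.cvtColor(p,cv2.COLOR_RGB2HSV)
ng=~((hsv[...,0]>35)&(hsv[...,0]<85)&(hsv[...,1]>60))
m=ng&(P[...,2]>-8)&(P[...,2]<40)&(abs(P[...,0]-435)<70)&(P[...,1]>-370)&(P[...,1]<-150)&(d>0)
k,L,st,ce=cv2.connectedComponentsWithStats(m.astype(np.uint8));i=1+st[1:,4].argmax();Q=P[L==i]
print(st[i]);print('yaw/rect',[np.round(v,1) for v in cv2.minAreaRect(Q[:,:2].astype(np.float32))],cv2.boxPoints(cv2.minAreaRect(Q[:,:2].astype(np.float32))).round(1))
T=Q[Q[:,2]>28.5];rc=cv2.minAreaRect(T[:,:2].astype(np.float32));print('top',[np.round(v,1) for v in rc],cv2.boxPoints(rc).round(1),np.median(T[:,2]))
save('c.png',p)
```

```text
[ 424.76981399 -330.00482169  136.82502152] [-3.14061538e+00 -1.12047122e-03  1.70955382e+00]
[ 320   47   43  175 7151]
yaw/rect [array([ 439.7, -281.3]), array([ 40.5, 150.5]), np.float64(8.8)] [[ 408.2 -210.1]
 [ 431.1 -358.8]
 [ 471.1 -352.6]
 [ 448.2 -203.9]]
top [array([ 442.8, -316.7]), array([35.9, 79.6]), np.float64(8.7)] [[ 419.1 -280.1]
 [ 431.1 -358.8]
 [ 466.6 -353.3]
 [ 454.5 -274.6]] 32.57538415589464
```

View pics/c.png

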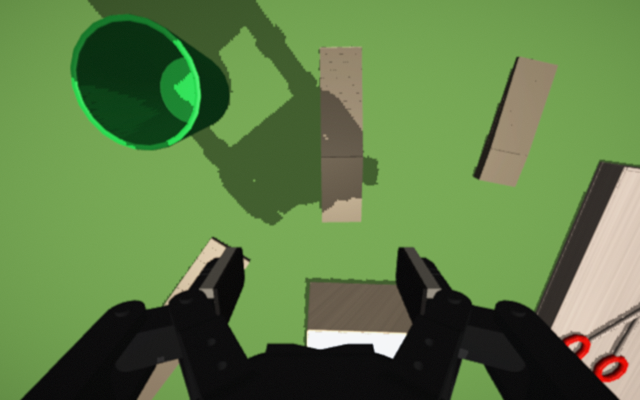

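The medium wedge lies straight ahead at (341,47–222) and the jaws are level with its axis, 20 mm to one side. The box edge at row 280 is clear of the fingers, so I descend.

Request:
jog_arm(dp=[[-9, 20, 40], [-9, 20, 90], [-9, 20, 106], [-9, 20, 106]], turn=[-0.006, -0.006, -0.006, -0.006], hand=[0, 0, 0, 0])

```text
clock: 1.7
tool_pos: [445.5, -336.6, 31.2]
eef_rot: [-3.14, -0.001, 1.711]
contact_force: [-0.6, -0.7, -0.2]
gripper_width: 85.5
```

Request:
jog_arm(dp=[[0, 0, 0], [0, 0, 0], [0, 0, 0], [0, 0, 0]], turn=[0, 0, 0, 0], hand=[1, 1, 1, 1], force=60)

```text
clock: 2.2
tool_pos: [446.0, -337.0, 32.1]
eef_rot: [3.141, 0.001, 1.711]
contact_force: [0.8, -0.2, -0.8]
gripper_width: 12.3
```

Run:
```python
from h import *
p,d=r.read_camera('wrist');print(r.observe()['gripper_width'],r.observe()['tool_pos'])
q,d=r.read_camera('side')
save('d.png',np.hstack([p,cv2.resize(q[180:300,220:412],(640,400))]),s=.62)
```

```text
4.625700704261341 [ 445.9795221  -336.96314269   31.91806494]
```

View pics/d.png

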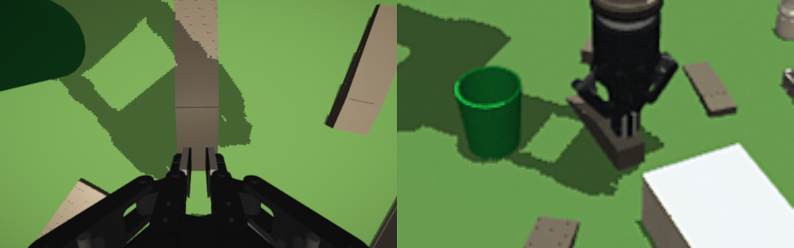

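Run:
```python
from h import *
o=r.observe();p,d=r.read_camera('wrist');C=cam('wrist',o)
print(r.camera_info('wrist')['hand_eye'])
for X in [(449,-356,32),(449,-356,0),(446,-337,32),(446,-337,7),(437,-277,32),(427,-207,4)]: print(X,proj(C,X).round())
P=cloud(C,d);c=P[::25,335];print(np.c_[range(0,400,25),c.round()])
print(P[240:290:8,300].round(),P[240:290:8,316].round(), o['gripper_width'],o['contact_force'])
save('e.png',p,(230,180,420,360),4)
```

```text
[[-7.09089292e-04 -9.53155664e-01 -3.02479384e-01  7.55533944e+01]
 [ 9.99999690e-01 -7.79494306e-04  1.12041820e-04  7.81498648e-01]
 [-3.42574253e-04 -3.02479211e-01  9.53155921e-01 -1.49198842e+02]
 [ 0.00000000e+00  0.00000000e+00  0.00000000e+00  1.00000000e+00]]
(449, -356, 32) [[319. 275.]]
(449, -356, 0) [[319. 249.]]
(446, -337, 32) [[318. 245.]]
(446, -337, 7) [[319. 227.]]
(437, -277, 32) [[317. 134.]]
(427, -207, 4) [[317. -13.]]
[[   0.  437. -212.    7.]
 [  25.  439. -224.   10.]
 [  50.  440. -236.   14.]
 [  75.  442. -248.   18.]
 [ 100.  444. -260.   21.]
 [ 125.  445. -272.   26.]
 [ 150.  447. -284.   29.]
 [ 175.  449. -296.   32.]
 [ 200.  451. -310.   32.]
 [ 225.  453. -324.   33.]
 [ 250.  453. -330.   49.]
 [ 275.  451. -326.   78.]
 [ 300.  451. -326.   93.]
 [ 325.  449. -323.  109.]
 [ 350.  450. -328.  114.]
 [ 375.  449. -328.  122.]]
[[ 436. -335.   32.]
 [ 436. -334.   45.]
 [ 437. -334.   53.]
 [ 437. -333.   61.]
 [ 437. -333.   68.]
 [ 438. -327.   84.]
 [ 438. -328.   87.]] [[ 444. -328.   45.]
 [ 444. -329.   52.]
 [ 444. -328.   61.]
 [ 444. -328.   68.]
 [ 444. -328.   75.]
 [ 444. -331.   76.]
 [ 445. -334.   76.]] 0.3761804983230722 [-0.86051685  0.10482234 -0.45704424]
```

View pics/e.png

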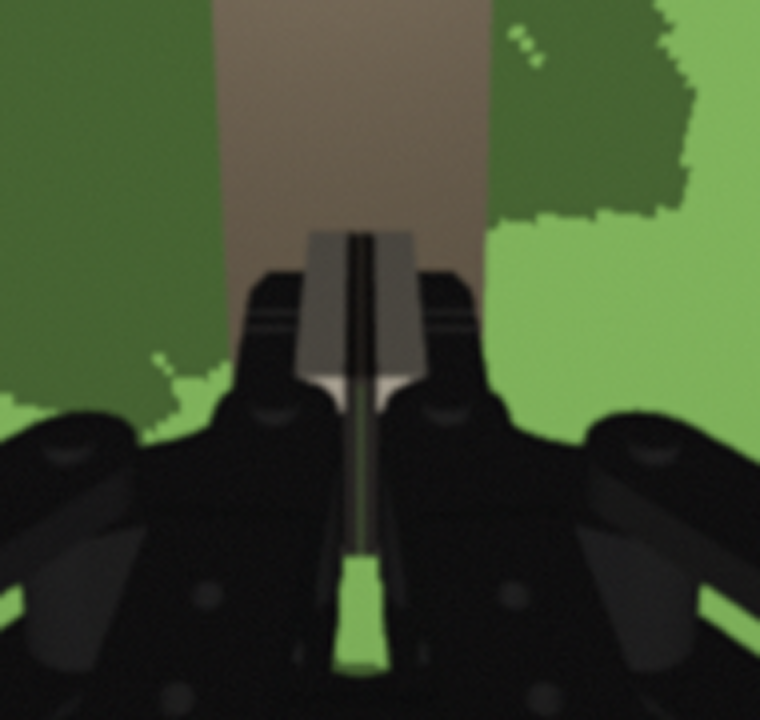

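Run:
```python
from h import *
o=r.observe();p,d=r.read_camera('wrist');K=cam('wrist',o)[0]
H=np.array(r.camera_info('wrist')['hand_eye']);Pc=cloud((K,np.eye(3),np.zeros(3)),d);T=Pc@H[:3,:3].T+H[:3,3]
print('width',o['gripper_width'],o['tool_pos'],'table/wedge tool z 32?')
for u in (295,310,330,345):
    print(u);print(np.c_[range(228,280,4),T[228:280:4,u].round(),p[228:280:4,u]])
```

```text
width -0.08004977850102261 [ 445.8697764  -336.88602363   31.66233254] table/wedge tool z 32?
295
[[228.  10. -13.  -1. 100.  89.  74.]
 [232.   8. -13.  -1. 100.  89.  73.]
 [236.   6. -13.  -1.  99.  88.  73.]
 [240.   4. -13.  -2.  99.  88.  73.]
 [244.   1. -13.  -1.  99.  88.  71.]
 [248.  -2. -13.  -1.  81.  73.  61.]
 [252.   6. -11. -19.  16.  16.  17.]
 [256.   5. -11. -23.  19.  18.  19.]
 [260.   5. -11. -26.  17.  17.  17.]
 [264.   6. -10. -31.  14.  13.  14.]
 [268.   5. -10. -32.  15.  14.  15.]
 [272.   5. -10. -36.  15.  16.  15.]
 [276.  10.  -9. -47.  15.  15.  14.]]
310
[[228.  11.  -4.  -2. 101.  89.  74.]
 [232.   8.  -5.  -1. 100.  90.  74.]
 [236.   5.  -5.  -0.  98.  87.  72.]
 [240.   9.  -4. -13.  73.  70.  63.]
 [244.   9.  -4. -17.  73.  70.  64.]
 [248.   9.  -4. -21.  73.  70.  63.]
 [252.   9.  -4. -26.  74.  70.  64.]
 [256.   9.  -4. -30.  74.  70.  63.]
 [260.   9.  -3. -33.  73.  70.  64.]
 [264.  10.  -3. -37.  73.  69.  63.]
 [268.   9.  -3. -40.  73.  70.  63.]
 [272.   9.  -3. -43.  74.  71.  64.]
 [276.   9.  -3. -45.  96.  91.  83.]]
330
[[22
[... 289 characters left out ...]
 70.  63.]
 [260.   9.   5. -33.  74.  70.  64.]
 [264.   9.   5. -37.  73.  70.  63.]
 [268.  10.   5. -41.  73.  70.  63.]
 [272.   9.   5. -42.  74.  71.  63.]
 [276.  10.   5. -47.  78.  74.  68.]]
345
[[228.  10.  14.  -1. 101.  89.  74.]
 [232.   8.  15.  -1.  98.  88.  72.]
 [236.   6.  14.  -2.  97.  86.  71.]
 [240.   3.  15.  -1.  98.  88.  72.]
 [244.   1.  15.  -1.  96.  85.  70.]
 [248.  -1.  15.  -2.  89.  79.  65.]
 [252.   5.  13. -17.  16.  14.  16.]
 [256.   5.  13. -22.  17.  17.  16.]
 [260.   5.  13. -26.  17.  16.  15.]
 [264.   5.  12. -29.  15.  14.  14.]
 [268.   5.  12. -33.  14.  14.  15.]
 [272.   5.  12. -36.  15.  15.  15.]
 [276.  10.  11. -47.  14.  12.  14.]]
```

The depth shows the closed fingertips about 12 mm *behind* the reported TCP, not 25 mm ahead of it. The jaws therefore shut just above the wedge without touching it. I'll trust that measurement: reopen, go about 38 mm lower while watching the force, and close again.

Request:
jog_arm(dp=[[0, 0, 0], [0, 0, 0], [0, 0, 0], [0, 0, 0], [0, 0, 0]], turn=[0, 0, 0, 0, 0], hand=[0, 0, 0, 0, 0])

```text
clock: 3.02
tool_pos: [445.9, -336.9, 31.6]
eef_rot: [3.142, 0.0, 1.711]
contact_force: [0.3, 0.1, -0.9]
gripper_width: 85.4
```

Request:
jog_arm(dp=[[0, 0, 15], [0, 0, 30], [0, 0, 37], [0, 0, 37]], turn=[0, 0, 0, 0], hand=[0, 0, 0, 0])

```text
clock: 3.52
tool_pos: [445.4, -336.5, -6.5]
eef_rot: [-3.14, -0.001, 1.711]
contact_force: [-0.2, 0.5, 0.4]
gripper_width: 85.1
```

Request:
jog_arm(dp=[[0, 0, 0], [0, 0, 0], [0, 0, 0], [0, 0, 0], [0, 0, 0]], turn=[0, 0, 0, 0, 0], hand=[1, 1, 1, 1, 1], force=60)

```text
clock: 4.15
tool_pos: [446.2, -337.2, -4.8]
eef_rot: [3.141, 0.001, 1.711]
contact_force: [-0.1, -0.6, 5.6]
gripper_width: 35.3
```

The grip is good: opening 35.3 mm on a 36 mm wedge. I lift and carry it to the spot in front of the door.

Request:
jog_arm(dp=[[0, 0, -30], [0, 0, -60], [60, 35, -60], [120, 72, -60], [180, 110, -60]], turn=[0, 0, 0.1, 0.2, 0.28], hand=[1, 1, 1, 1, 1])

```text
clock: 4.78
tool_pos: [520.2, -163.0, 54.4]
eef_rot: [-3.141, -0.0, 1.428]
contact_force: [0.5, -1.7, -1.1]
gripper_width: 35.1
```

Run:
```python
from h import *
o=r.observe();p,d=r.read_camera('wrist');print(o['tool_pos'],o['eef_rot'],o['gripper_width'])
C=cam('wrist',o);P=cloud(C,d);print(P[20:260:20,330].round())
t=np.array([597.5,10,55])-o['tool_pos'];y=o['eef_rot'][2]
print('tx,ty,turn',t[:2]@[np.cos(y),np.sin(y)],t[:2]@[np.sin(y),-np.cos(y)],y-1.431)
save('f.png',p)
```

```text
[ 520.19683092 -162.97548302   54.36957366] [-3.14129067e+00 -5.36470491e-05  1.42752588e+00] 35.06696552179489
[[ 541.  -58.   71.]
 [ 540.  -66.   73.]
 [ 539.  -73.   76.]
 [ 537.  -81.   78.]
 [ 536.  -88.   81.]
 [ 535.  -95.   83.]
 [ 534. -103.   84.]
 [ 533. -110.   87.]
 [ 532. -118.   90.]
 [ 531. -125.   92.]
 [ 530. -134.   92.]
 [ 529. -143.   92.]]
tx,ty,turn 182.24064323649705 51.81356606217153 -0.0034741237753441734
```

View pics/f.png

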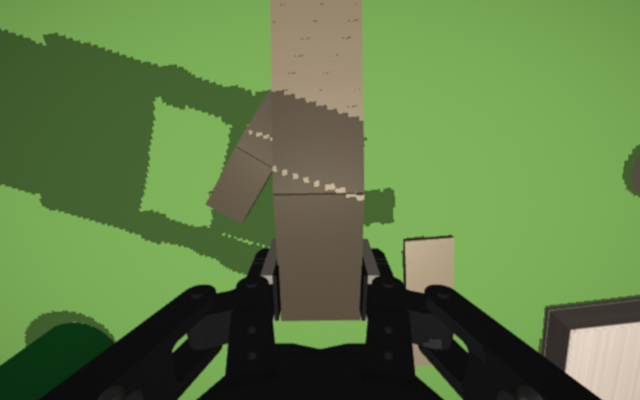

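The wedge is held straight and level, with the heel point about 9 mm ahead of the TCP. On to the start line.

Request:
jog_arm(dp=[[60, 17, 0], [120, 34, 0], [165, 52, 0], [182, 52, 0], [182, 52, 0]], turn=[0, 0, 0, 0, 0], hand=[1, 1, 1, 1, 1])

```text
clock: 5.45
tool_pos: [596.0, 8.9, 53.9]
eef_rot: [-3.14, 0.0, 1.433]
contact_force: [-0.3, -0.8, -1.3]
gripper_width: 35.2
```

Request:
jog_arm(dp=[[0, 0, 25], [0, 0, 50], [0, 0, 60], [0, 0, 60]], turn=[0, 0, 0, 0], hand=[1, 1, 1, 1])

```text
clock: 5.95
tool_pos: [596.5, 6.8, -4.7]
eef_rot: [3.142, 0.0, 1.43]
contact_force: [0.0, 0.2, -0.4]
gripper_width: 35.3
```

Run:
```python
from h import *
o=r.observe();print(o['tool_pos'],o['eef_rot'],o['contact_force'],o['gripper_width'])
s,d=r.read_camera('scene');P=cloud(cam('scene'),d)
q,_=r.read_camera('side')
save('g.png',np.hstack([cv2.resize(s[80:280,300:560],(520,400)),cv2.resize(q[60:240,230:400],(378,400))]),s=.88)
```

```text
[596.47506604   6.77362607  -4.72165605] [3.14155732e+00 4.04401781e-04 1.42985702e+00] [ 0.00945179  0.2106212  -0.41992505] 35.26218200519821
```

View pics/g.png

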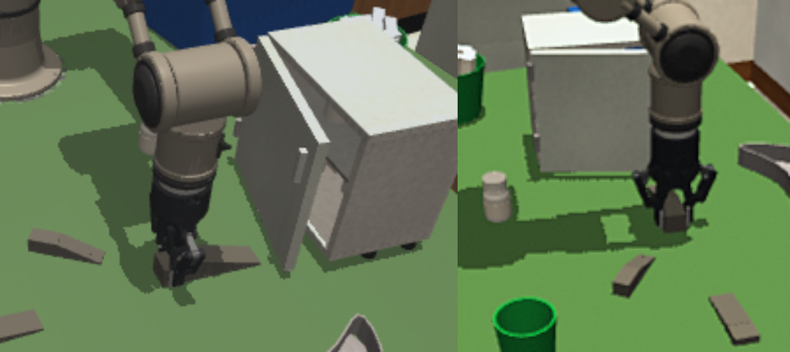

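The scene view shows the wedge flat on the table with its tip at (258,262), just short of the door foot at (290,268). I'll check how far the wrist and arm stick out towards the door.

Run:
```python
from h import *
X=np.array([.139,.990]);Y=np.array([-.990,.139]);S=np.array([624,198.])
for n in ['scene','side']:
    _,d=r.read_camera(n);P=cloud(cam(n),d);Q=P[(d>0)];a=(Q[:,:2]-S)@X;b=(Q[:,:2]-S)@Y
    for z0,z1 in ((40,80),(80,120),(120,160),(160,200),(200,240),(240,290),(290,340)):
        m=(Q[:,2]>z0)&(Q[:,2]<z1)&(abs(b)<80)&(a>-300)&(a<-65);print(n,z0,m.sum(),np.percentile(a[m],[1,50,99]).round() if m.sum()>5 else '')
```

```text
scene 40 250 [-210. -203. -182.]
scene 80 337 [-213. -202. -182.]
scene 120 353 [-230. -206. -166.]
scene 160 486 [-232. -209. -163.]
scene 200 564 [-232. -209. -156.]
scene 240 711 [-254. -202. -146.]
scene 290 1558 [-263. -212. -135.]
side 40 240 [-216. -205. -182.]
side 80 391 [-217. -204. -186.]
side 120 234 [-235. -225. -188.]
side 160 318 [-235. -224. -189.]
side 200 334 [-234. -226. -189.]
side 240 352 [-261. -229. -164.]
side 290 645 [-267. -259. -147.]
```

There is 50 mm or more of clearance even at the end of the push, so I start pushing.

Request:
jog_arm(dp=[[20, 0, 0], [40, 0, 0], [55, 0, 0], [65, 0, 0]], turn=[0, 0, 0, 0], hand=[1, 1, 1, 1], force=80)

```text
clock: 6.65
tool_pos: [606.7, 73.7, -4.7]
eef_rot: [3.139, 0.001, 1.433]
contact_force: [0.0, -7.1, 5.3]
gripper_width: 35.3
```

Request:
jog_arm(dp=[[7, 0, 0], [14, 0, 0], [20, 0, 0], [25, 0, 0], [28, 0, 0]], turn=[0, 0, 0, 0, 0], hand=[1, 1, 1, 1, 1])

```text
clock: 7.28
tool_pos: [610.6, 100.5, -4.7]
eef_rot: [3.139, 0.001, 1.432]
contact_force: [0.4, -9.1, 5.7]
gripper_width: 35.0
```

Request:
jog_arm(dp=[[3, 0, 0], [6, 0, 0], [8, 0, 0], [8, 0, 0]], turn=[0, 0, 0, 0], hand=[1, 1, 1, 1])

```text
clock: 7.78
tool_pos: [611.4, 107.7, -4.8]
eef_rot: [3.14, 0.002, 1.432]
contact_force: [0.2, -10.5, 6.7]
gripper_width: 34.9
```

Request:
jog_arm(dp=[[2, 0, 0], [4, 0, 0], [6, 0, 0], [6, 0, 0]], turn=[0, 0, 0, 0], hand=[1, 1, 1, 1])

```text
clock: 8.28
tool_pos: [611.5, 108.6, -4.8]
eef_rot: [-3.141, 0.008, 1.432]
contact_force: [-3.0, -32.1, 10.2]
gripper_width: 35.0
```

```bash
cat > chk.py <<'E'
from h import *
X=np.array([.139,.990]);Y=np.array([-.990,.139]);S=np.array([624,198.])
def chk():
  o=r.observe();print(o['tool_pos'],o['contact_force'],o['gripper_width'])
  for n in ['scene','side']:
    p,d=r.read_camera(n);P=cloud(cam(n),d);Q=P[d>0];a=(Q[:,:2]-S)@X;b=(Q[:,:2]-S)@Y
    m=(Q[:,2]>60)&(Q[:,2]<225)&(a>-58)&(a<12)&(b>-40)&(b<150)
    l=np.polyfit(b[m],a[m],1)
    for _ in range(5):
        e=abs(np.polyval(l,b)-a);k=m&(e<5);l=np.polyfit(b[k],a[k],1)
    print(n,'door angle',np.arctan(l[0]).round(3),'a at sill',l[1].round(1),k.sum())
    m=(Q[:,2]>29)&(Q[:,2]<36)&(a>-160)&(a<-20)&(abs(b)<50)
    if m.sum()>20: rc=cv2.minAreaRect(np.c_[a,b][m].astype(np.float32));print(' wedge top',m.sum(),[np.round(v,1) for v in rc],'a',np.percentile(a[m],[1,99]).round(1),'b',np.percentile(b[m],[2,98]).round(1))
    save('k_%s_%d.png'%(n,o['clock']*100),p)
    yield p
E
python3 -c "
from chk import *
list(chk())"
```

```text
[611.49888645 108.55333338  -4.80113001] [ -3.01496076 -32.06365789  10.23610282] 35.03437283659045
scene door angle 0.003 a at sill 2.3 1401
 wedge top 109 [array([-75.8,  -4.8]), array([62.6, 72. ]), np.float64(70.4)] a [-109.4  -45.4] b [-30.7  21.6]
side door angle -0.002 a at sill 0.9 1548
 wedge top 106 [array([-81.7,   6.4]), array([64.5, 58. ]), np.float64(15.3)] a [-112.3  -49.4] b [-22.4  31.2]
```

Request:
jog_arm(dp=[[2, 0, 0], [4, 0, 0], [4, 0, 0]], turn=[0, 0, 0], hand=[1, 1, 1])

```text
clock: 8.75
tool_pos: [611.4, 109.3, -4.8]
eef_rot: [-3.14, 0.013, 1.433]
contact_force: [-6.3, -44.8, 12.0]
gripper_width: 34.9
```

Request:
jog_arm(dp=[[-4, 0, 0], [-5, 0, 0], [-5, 0, 0]], turn=[0, 0, 0], hand=[1, 1, 1])

```text
clock: 9.12
tool_pos: [611.5, 109.3, -4.8]
eef_rot: [-3.142, 0.007, 1.433]
contact_force: [-1.4, -23.8, 8.4]
gripper_width: 34.7
```

Request:
jog_arm(dp=[[-4, 0, 0], [-4, 0, 0], [-4, 0, 0], [-4, 0, 0], [-4, 0, 0]], turn=[0, 0, 0, 0, 0], hand=[1, 1, 0.4, 0.2, 0.2])

```text
clock: 9.75
tool_pos: [610.7, 110.1, -5.7]
eef_rot: [-3.141, -0.0, 1.432]
contact_force: [-0.6, 0.4, -0.3]
gripper_width: 68.3
```

```bash
python3 -c "
from chk import *
list(chk())"
```

```text
[610.74897453 110.08382471  -5.72623068] [-0.64189338  0.36523251 -0.30240567] 68.25145303545574
scene door angle -0.0 a at sill 2.4 1433
 wedge top 166 [array([-84. ,   3.4]), array([74.4, 83.2]), np.float64(34.2)] a [-107.3  -51.1] b [-45.8  37.8]
side door angle -0.007 a at sill 1.3 1528
 wedge top 115 [array([-87.9,  -0.1]), array([79.9, 75.4]), np.float64(48.0)] a [-110.7  -41.9] b [-40.9  44.9]
```

The door stays shut with the wedge released. I retreat straight up, then back.

Request:
jog_arm(dp=[[0, 0, -15], [0, 0, -45], [-20, 0, -95], [-70, 0, -140], [-120, 0, -160]], turn=[0, 0, 0, 0, 0], hand=[0.2, 0.2, 0.2, 0.2, 0.2])

```text
clock: 10.48
tool_pos: [595.2, -10.2, 158.5]
eef_rot: [3.136, 0.0, 1.433]
contact_force: [0.4, 0.2, 0.2]
gripper_width: 68.1
```

Request:
jog_arm(dp=[[-20, 0, -10], [-20, 0, -10], [-20, 0, -10], [-20, 0, -10]], turn=[0, 0, 0, 0], hand=[0.2, 0.2, 0.2, 0.2])

```text
clock: 10.98
tool_pos: [591.2, -27.7, 163.6]
eef_rot: [-3.14, -0.0, 1.433]
contact_force: [-1.6, -0.4, -0.2]
gripper_width: 68.4
```

```bash
python3 -c "
from chk import *
a,b=list(chk())
save('m.png',np.hstack([cv2.resize(a[80:280,300:560],(520,400)),cv2.resize(b[60:240,230:400],(378,400))]),s=.88)
o=r.observe();p,d=r.read_camera('wrist');P=cloud(cam('wrist',o),d);Q=P[d>0];m=(Q[:,2]>28.5)&(Q[:,2]<37)
A=(Q[m][:,:2]-S)@X;B=(Q[m][:,:2]-S)@Y;k=(A>-160)&(A<-20)&(abs(B)<60)
print('wrist top',k.sum(),[np.round(v,1) for v in cv2.minAreaRect(np.c_[A,B][k].astype(np.float32))])
"
```

```text
[591.19261326 -27.74578869 163.57061371] [-1.5671214  -0.44429508 -0.22309766] 68.42504760494792
scene door angle -0.003 a at sill 2.4 2660
 wedge top 295 [array([-70.3,  -0.1]), array([39.7, 78.5]), np.float64(88.3)] a [-107.8  -37.8] b [-17.8  18.6]
side door angle -0.005 a at sill 1.3 1802
 wedge top 102 [array([-76.7,   2.6]), array([77.7, 36. ]), np.float64(0.4)] a [-112.9  -40.4] b [-15.3  19.7]
wrist top 2152 [array([-91.1,  -0.9]), array([36.8, 35.9]), np.float64(0.5)]
```

View pics/m.png

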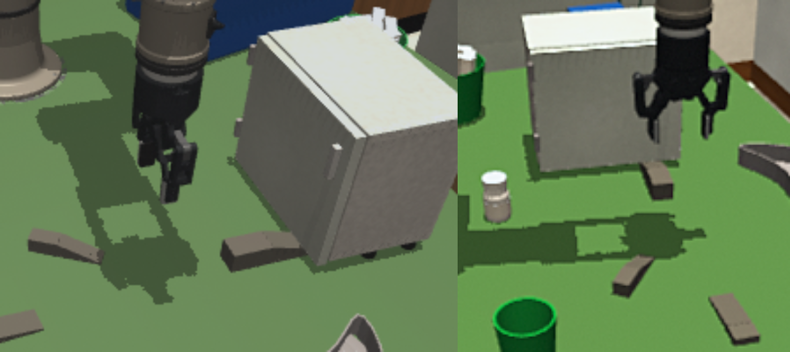

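The door is flush with the cabinet. The wedge sits square under its free half, with the heel at left-panel (235,250), and the robot is clear of everything. Handing in.

```bash
python3 -c "
from rig import r
print(r.hand_in())"
```

```text
the job is handed in; nothing more can be done
None
```

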